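# Put the lime away and snap the garnish box shut

## Robot

A 7-joint arm with a two-finger parallel gripper is mounted at the origin on a cart in front of the work surface, level with it; the furniture and walls round the work are solid. World frame = base frame: x ahead of the robot, y to its left, z up, the work surface at z = 0. Lengths are in mm, angles in rad, forces in N, time in s.
With the tool pointing down it reaches from about 400 to 875 mm from the base axis. Payload 19.3 kg.
Tool frame: the origin (TCP) lies at the very end of the fingers, on their centre line; the grasp point (between the pads) lies 19 mm behind it (grip_point_offset is the z of the grasp point in the tool frame, in mm); z points along the fingers, y is the line along which they close (so a half turn about z gives the same grasp; the last joint's range is limited). The gripper opens to 85 mm and grips with 20 to 120 N. Pads are 22 mm wide; open, the fingers measure 114 mm over their backs; the gripper's body (76 mm by 85 mm) begins 54 mm behind the grasp point. The pads swing forward as they close: fully open they stand 13 mm farther back than shut.
Start: joints at [-1.246, 0.521, -0.036, 1.599, 0.021, 1.021, -0.113], TCP at [240.407, 576.905, 231.291] pointing down, gripper open.
Joint ranges: [-2.91, 2.91], [-0.3, 2.13], [-1.5, 1.42], [0.17, 2.43], [-1.26, 4.41], [0.16, 1.93], [-2.52, 2.52]. Speed limits (rad/s): [1.89, 1.89, 2.39, 2.39, 3.01, 3.01, 3.01].

## Interface

Orientations are given as a 3x3 rotation matrix whose columns are the frame's x, y, z axes.
In Python, from workcell import movep, movel, goto_joints, open_gripper, clamp, wait, inverse_kinematics, read_state, camera, PlanningError, finish_job, grip_point_offset gives the robot as it stands. Calls block until the motion is done:
- movep(position, orientation): joint-space move of the TCP to a pose.
- movel(position, frame=None, max_speed=150, guard=None): straight line of the TCP; frame=None keeps the orientation; max_speed is the mean speed in mm/s. With guard (N) it stops when the force on the tool has changed by that much, and returns True; else False.
- goto_joints(angles): joint-space move.
- open_gripper() and clamp(): open the fingers fully, or close them until they stop; the grip force is fixed at half the most.
- wait(seconds).
- inverse_kinematics(position, orientation): joint angles nearest the present ones, or None.
- read_state(): the state.
- camera(name): name is "scene" or "top" or "wrist"; returns a dict with "image" (384x512x3 uint8, blue, green, red), "range_z" (384x512 float32, mm along the optical axis (not along the pixel's ray), 0 where there is no reading), "fx", "fy", "cx", "cy" (pixels), "cam_to_world" (4x4, takes a point from camera to world coordinates). Camera axes: x right, y up, looking along -z (the intrinsics and any distortion apply to the point x, -y, -z); pixel columns grow to the right and rows downward; lengths in mm; the calibration is good to about 2 mm. A picture is of the moment at which its call begins.
A pose or a line that the arm cannot do raises PlanningError and nothing moves.
- finish_job(): hands the job in; it is judged then, once.
The state is a dict: "time": time; "qpos": joint angles; "qvel": joint speeds; "joint_efforts": joint torques, N m; "eef_pos": TCP position; "tool_rot": TCP orientation; "ft_force": force on the tool from outside, world axes, zero at the start; "torque": the same for the moment, N m; "finger_gap": finger opening in mm; "gripper_force": force on a finger pad.
Only numpy, scipy, OpenCV 4.12 (cv2) and the standard library are available. Lean on these libraries where they do the work, as an engineer would, in place of code of your own. Each camera call takes 0.05 s, during which the arm holds its last target. There are 200 camera calls.

## Task

Put the lime into the white garnish box beside the lemon, then fit the wooden cover: slide its two steel tongues under the steel lip at one end of the box and press the other end down until the spring latch snaps over it and the cover sits level in the rim. Leave everything else on the counter where it stands.

Things in the scene. Friction and masses are not known exactly. Their poses are not given: they have to be found in the camera images.
- garnish_box: White enamelled box with a blue rim, open at the top, standing firm on rubber feet (does not move), outside 200 (x) x 124 (y) x 80 mm high, inside 188 x 112 mm with its floor at z = 9 mm. Origin: centre of its underside, z up; +x points to the end with the lip, -x to the end with the latch (bracket and black thumb knob stand out to x = -119 mm).
- seat (a point): Where the middle of the cover's underside lies when seated (+-1.5 mm along x): on a ledge round the inside of the box (8 mm wide, 26 mm at the lip end), 72 mm above the counter; the cover's top is then level with the 80 mm rim. Axes as the box. The cover has 2.5 mm of play to each long wall, whose upper inner edges are bevelled outward as a lead-in.
- lip_edge (a point): Middle of the lower inner edge of the lip, a dark steel strip across the box's +x end, 108 mm wide in y and 3.5 mm thick, reaching 14 mm in from the end wall. Under it is a slot 5.5 mm high above the ledge, for the cover's tongues. Axes as the box.
- latch_nose (a point): Lower tip of the latch bolt's nose, at the middle of the box's -x end: 36 mm wide in y, standing 6 mm out of the wall over the ledge, flat below at 80.5 mm height, sloping above up to 91.5 mm at the wall. A cover edge pressed down on it (about 5 to 12 N) drives it back, and is held under it once past.
- cover: Light wooden plate 171 (x) x 107 (y) x 8 mm, 0.2 kg, lying loose on the counter right way up. Origin: centre of its underside; z up; +x points to the edge with two flat steel tongues, 24 mm wide, 3 mm thick, flush with the underside, centred at y = +30 and -30 mm, standing 13 mm out of that edge. Seated in the box, its axes agree with the box's.
- tongue_edge (a point): Midway between the outer ends of the cover's two tongues, on the underside (98.5 mm from the cover's origin along +x).
- handle_bar (a point): Middle of the cover's black bar handle, 22 mm above the underside: the bar runs along the cover's y, 90 mm long, 12 mm wide in x, its top 30 mm and its bottom 14 mm above the underside, on a post at either end.
- lime: Green lime, 53 x 46 x 48 mm, lying on the counter. Origin: centre of its underside as it lies at the start (24 mm from its middle, and it turns with the fruit).
- lemon: Yellow lemon, 78 x 55 x 56 mm, lying across the lip end of the garnish box from the start; stays there. Origin: centre of its underside at the start, 28 mm from its middle; its long axis is its x axis.
- latch_bolt (a joint): The latch bolt of the garnish box: 0 with its nose fully out, up to 0.0075 m pushed back; its spring returns it.
- mill: Wooden pepper mill, 58 mm across, 160 mm tall. Origin: centre of its underside. Not to be disturbed.
- sauce_bottle: Glass sauce bottle with a dark red cap, 60 mm across, 201 mm tall. Origin: centre of its underside. Not to be disturbed.
- spice_jar: Spice jar with a green cap, 46 mm across, 105 mm tall. Origin: centre of its underside. Not to be disturbed.
- mug: Blue-grey mug, 84 x 118 mm with its handle, 94 mm tall, at the back right. Origin: centre of its underside. Not to be disturbed.
- avocado: Dark wrinkled avocado, 77 x 85 x 74 mm, at the back left. Origin: centre of its underside. Not to be disturbed.
- teaspoon: Steel teaspoon, 132 x 26 x 9 mm, at the counter's front edge. Origin: centre of its underside. Not to be disturbed.
Not all that is in view belongs to the job. Of the things like the lime, leave any that is orange; of the rest the larger one is meant.

How it is judged:
By the outcome, as a careful person would: the job done as asked, in the order asked, and still so for the second after the job is handed in, with the robot touching nothing.
It also fails if it takes over 70 s, if anything falls off the work surface, if the arm or the gripper's body presses on something with over 40 N, if the wrist force passes 120 N, or if a joint passes its speed limit or range.

## Working session

There is one attempt and no reset: what is moved stays moved. The work goes in short steps, each a Python script; the robot and the scene stay as the last script left them, time stands still between calls to the robot, and variables do not carry over. Pictures are saved under pics/ and viewed, at most 10 in all, crops included, and the job is handed in when it is done.

```bash
ls; mkdir -p pics; cat > h.py <<'E'
import numpy as np, cv2
from workcell import *
def pts(c):
    z=c["range_z"].astype(float); h,w=z.shape
    u,v=np.meshgrid(np.arange(w),np.arange(h))
    P=np.stack([(u-c["cx"])/c["fx"]*z,-(v-c["cy"])/c["fy"]*z,-z,np.ones_like(z)],-1)
    W=P@np.array(c["cam_to_world"]).T
    W=W[...,:3]; W[z<=0]=np.nan
    return W
E
python3 - <<'E'
from h import *
import pickle
d={n:camera(n) for n in("top","scene")}
pickle.dump(d,open("c0.pkl","wb"))
im=[d[n]["image"] for n in d]
for n in d: cv2.imwrite(f"pics/{n}0.png",cv2.resize(d[n]["image"],(800,600),interpolation=cv2.INTER_CUBIC)); print(n,{k:v for k,v in d[n].items() if k not in("image","range_z")})
E
```

```text
pics
top {'fx': 421.55362173359055, 'fy': 421.55362173359055, 'cx': 258.8824014164712, 'cy': 199.52961499973654, 'cam_to_world': array([[-2.15927784e-02,  9.92037890e-01, -1.24074887e-01,
         4.58592519e+02],
       [-9.99732636e-01, -2.24518167e-02, -5.52930252e-03,
        -8.21537729e+01],
       [-8.27098423e-03,  1.23922321e-01,  9.92257451e-01,
         1.15881726e+03],
       [ 0.00000000e+00,  0.00000000e+00,  0.00000000e+00,
         1.00000000e+00]])}
scene {'fx': 353.97216900841045, 'fy': 353.97216900841045, 'cx': 252.0333419778071, 'cy': 192.60265099984366, 'cam_to_world': array([[ 5.98029635e-01,  3.70098255e-01, -7.10906349e-01,
        -3.71057243e+01],
       [-8.01203816e-01,  2.53031111e-01, -5.42261655e-01,
        -5.44082748e+02],
       [-2.08086693e-02,  8.93869419e-01,  4.47844237e-01,
         4.58512799e+02],
       [ 0.00000000e+00,  0.00000000e+00,  0.00000000e+00,
         1.00000000e+00]])}
```

View pics/top0.png

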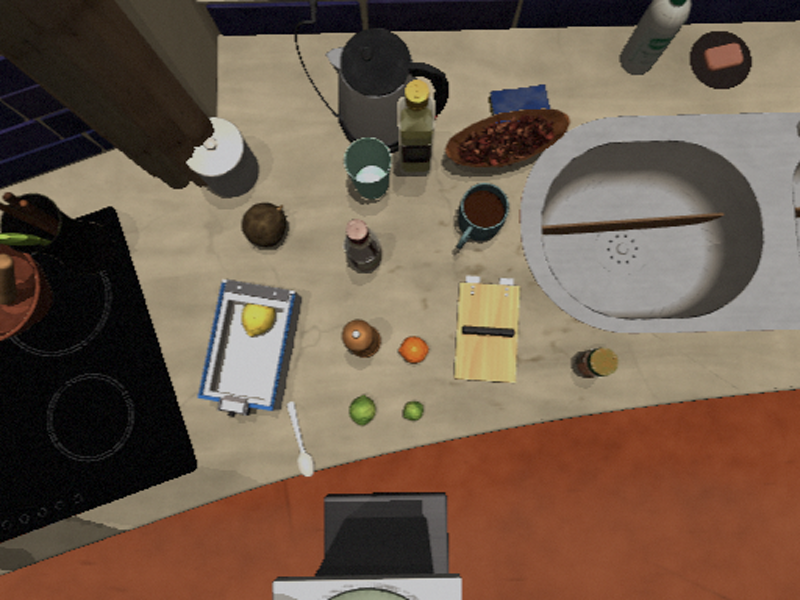

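View pics/scene0.png

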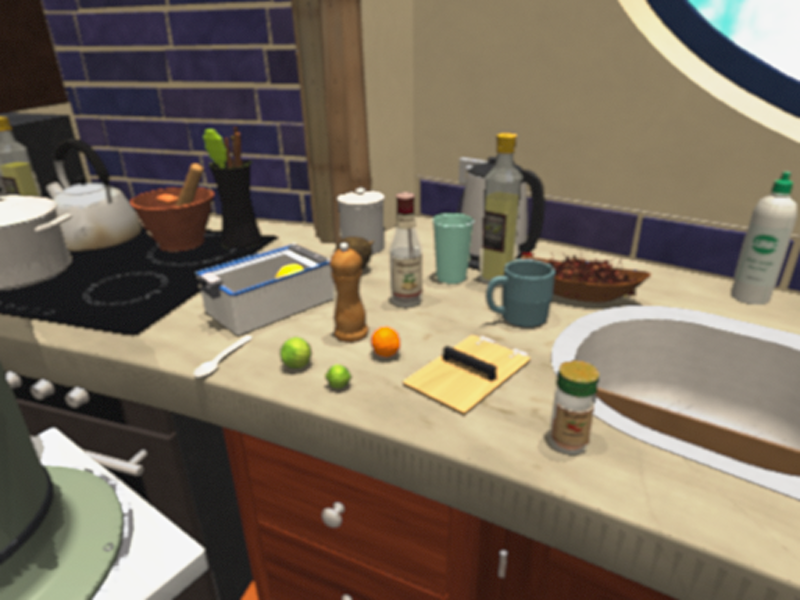

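In the top view, the limes-like things are: large green (362,410), small green (413,410) and an orange one (413,349). The larger green one at (362,410) fits. The box is at (250,345) with its lip end at the top and latch at (235,407). The cover is at (487,331) with its tongues at the top and its black bar across the middle.

```bash
python3 - <<'E'
from h import *
import pickle
d=pickle.load(open("c0.pkl","rb"))
c=d["top"]; W=pts(c); im=c["image"]; hsv=cv2.cvtColor(im,cv2.COLOR_BGR2HSV).astype(int)
H,S,V=hsv[...,0],hsv[...,1],hsv[...,2]; X,Y,Z=W[...,0],W[...,1],W[...,2]
vv,uu=np.mgrid[:384,:512]; 
def roi(x0,x1,y0,y1): return (uu>x0*.64)&(uu<x1*.64)&(vv>y0*.64)&(vv<y1*.64)
def rect(m,n):
    p=W[m][:,:2].astype(np.float32); print(n,m.sum(),cv2.minAreaRect(p),"z",np.nanpercentile(W[m][:,2],[5,50,95]).round(1))
print("counter z",np.nanmedian(Z[roi(300,340,300,400)]))
box=roi(190,310,270,425)
rim=box&(Z>70)&(Z<88); rect(rim,"boxall")
rect(box&(H>95)&(H<125)&(S>110)&(Z>70),"blue")
rect(box&(H>18)&(H<35)&(S>120)&(Z>25),"lemon")
cov=roi(440,535,262,395)
rect(cov&(H>10)&(H<32)&(S>70)&(Z>4)&(Z<14),"cover")
rect(cov&(V<70)&(Z>18),"bar")
rect(cov&(S<60)&(V>120)&(roi(440,535,262,290))&(abs(Z-3)<4)&(V>190),"tongues")
for n,r in(("big",(340,385,390,430)),("small",(398,430,395,425))):
    m=roi(*r)&(H>30)&(H<70)&(S>90)&(Z>3); rect(m,n)
for n,r in(("mill",(338,385,315,360)),("bottle",(340,385,215,275)),("orange",(395,430,332,366)),("spoon",(280,316,398,480)),("jar",(570,622,340,382)),("mug",(452,510,182,252))):
    m=roi(*r)&(Z>5); rect(m,n)
cv2.imwrite("pics/crop.png",cv2.resize(im[205:285,215:285],(700,800))[:600] if 0 else cv2.resize(im[205:280,205:295],(720,600),interpolation=cv2.INTER_CUBIC))
cv2.imwrite("pics/box.png",np.hstack([cv2.resize(im[172:272,122:200],(390,500),interpolation=cv2.INTER_CUBIC),cv2.resize(im[170:250,280:340],(375,500),interpolation=cv2.INTER_CUBIC)]))
E
```

```text
counter z -0.22844733515626103
boxall 1454 ((538.4891357421875, 188.31314086914062), (125.82876586914062, 218.77867126464844), 78.93706512451172) z [70.7 76.8 83.5]
blue 319 ((544.442626953125, 186.02294921875), (123.73126220703125, 194.4047088623047), 79.20099639892578) z [73.  78.3 82.7]
lemon 332 ((588.9092407226562, 175.59654235839844), (49.462677001953125, 51.39070129394531), 79.57089233398438) z [38.6 57.3 64.6]
cover 2148 ((577.8924560546875, -232.92416381835938), (134.76268005371094, 199.375244140625), 85.09237670898438) z [ 5.   8.  11.5]
bar 145 ((564.1256713867188, -217.96328735351562), (86.67160034179688, 11.405972480773926), 84.63755798339844) z [23.8 29.4 32.4]
tongues 47 ((653.176025390625, -226.90269470214844), (77.8813247680664, 17.361330032348633), 86.27992248535156) z [0.4 3.1 6.4]
big 231 ((434.6369934082031, 0.10911369323730469), (43.0031623840332, 42.492225646972656), 42.00524139404297) z [28.5 39.8 47.7]
small 125 ((431.2220153808594, -85.8438949584961), (32.07613754272461, 29.1020450592041), 88.57600402832031) z [19.6 29.  34.4]
mill 457 ((557.5148315429688, 9.388782501220703), (81.91326141357422, 55.816627502441406), 68.37387084960938) z [ 13.1 139.8 150.5]
bottle 630 ((726.462890625, -6.013278961181641), (71.4841537475586, 103.29756164550781), 81.9640121459961) z [ 26.7 127.6 202.2]
orange 244 ((536.2327270507812, -89.36649322509766), (50.23889923095703, 44.61820983886719), 83.51869201660156) z [26.5 39.7 47.7]
spoon 127 ((388.5372619628906, 103.15534210205078), (128.2576141357422, 49.900245666503906), 13.30763053894043) z [ 5.3  7.2 10.6]
jar 430 ((511.6642150878906, -389.04412841796875), (61.763206481933594, 44.97740173339844), 6.891100883483887) z [ 20.1 103.  107.6]
mug 996 ((771.7234497070312, -212.14845275878906), (127.93232727050781, 99.52906036376953), 3.4012651443481445) z [30.7 61.8 93.8]
```

View pics/crop.png

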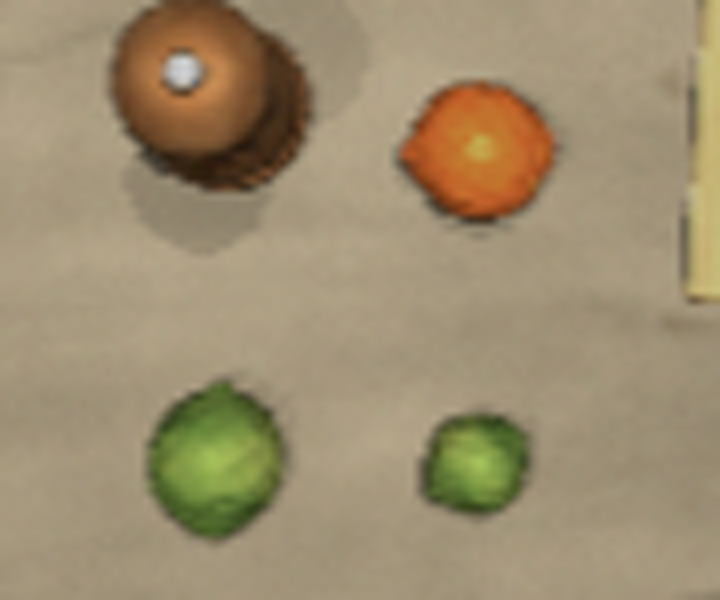

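View pics/box.png

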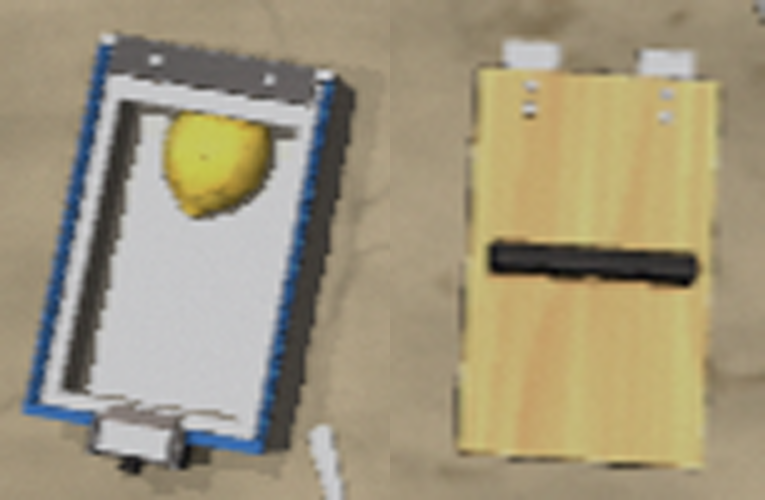

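The crop confirms it: the large green lime is at crop (215,460), the smaller green at (478,463) and the orange one at (478,150). The second picture shows the box lip at the top, the latch at (137,440) and the lemon tip reaching to about mid-box. I'll look at the box with the wrist camera on the way, then pick the lime.

```bash
cat >> h.py <<'E'
def down(a,pitch=0.):
    """tool pointing down, closing axis (tool y) at world angle a; """
    y=np.array([np.cos(a),np.sin(a),0]); z=np.array([0,0,-1.])
    return np.column_stack([np.cross(y,z),y,z])
E
python3 - <<'E'
from h import *
import pickle
s=read_state(); print(s["tool_rot"],s["time"],s["finger_gap"],grip_point_offset)
for a in (-90,90): print(a, inverse_kinematics([434.6,0,150],down(np.radians(a))))
for a in (-51,129): print(a, inverse_kinematics([514,193,150],down(np.radians(a))))
for a in (-5,175): print(a, inverse_kinematics([564,-218,100],down(np.radians(a))))
for a in (-11,169): print(a, inverse_kinematics([540,187,120],down(np.radians(a))))
q=inverse_kinematics([520,187,300],down(np.radians(-90))); print(q)
movep([520,187,300],down(np.radians(-90)))
c=camera("wrist"); pickle.dump(c,open("w1.pkl","wb")); print(read_state()["time"],c["cam_to_world"])
cv2.imwrite("pics/w1.png",c["image"])
E
```

```text
[[-9.23067996e-01  3.84636681e-01 -3.14623692e-04]
 [ 3.84636803e-01  9.23067509e-01 -9.50974233e-04]
 [-7.53606655e-05 -9.98829730e-04 -9.99999498e-01]] 0.1 85.49153182003616 -18.700000000000003
-90 [-0.6988247   0.45320961  0.7334549   2.18438451 -0.49134715  0.6703426
 -1.19164767]
90 [-0.24638454  0.35523381  0.13577816  2.16456309 -0.08040312  0.62633632
  1.51699636]
-51 [-0.81050597  0.55780761  0.48158711  1.8959698  -0.35863059  0.77333557
 -1.02120381]
129 [-0.32728469  0.51032128 -0.19017608  1.87056401  0.13264063  0.77283418
  1.66253449]
-5 [-0.04553863  0.71213973  0.47568151  1.77781847 -0.44879421  0.76107267
  0.5745161 ]
175 [-0.39727296  1.08979983  1.218434    1.79459475 -1.13918958  1.15817934
 -2.01049623]
-11 [-0.67115449  0.60844421  0.333583    1.85205886 -0.28518049  0.72783505
 -0.37062044]
169 [-0.18485591  0.59865106 -0.35451254  1.82537683  0.28553521  0.76771978
  2.2598455 ]
[-0.96277764  0.40954233  0.70789315  1.7333736  -0.29364579  1.10738158
 -1.73363381]
1.9167 [[ 2.24752653e-03  9.60333507e-01  2.78844947e-01  5.90902324e+02]
 [-9.99997402e-01  2.26461428e-03  2.60846437e-04  1.88215570e+02]
 [-3.80976675e-04 -2.78844808e-01  9.60336101e-01  4.42570611e+02]
 [ 0.00000000e+00  0.00000000e+00  0.00000000e+00  1.00000000e+00]]
```

View pics/w1.png

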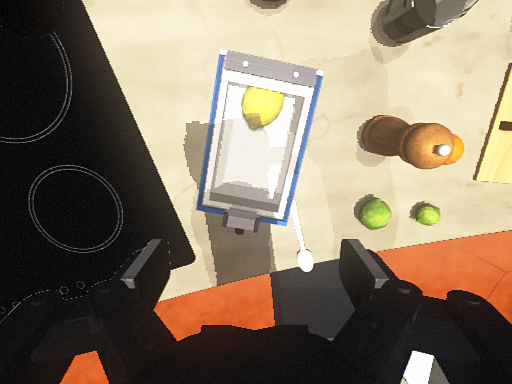

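The wrist view shows the whole box (220,50)–(323,225), lip at the top, latch at (240,220), lemon at (262,105). I'll fit the box from the blue rim strips, then pick the lime.

```bash
cat >> h.py <<'E'
def fitbox(c,g):
    W=pts(c); hsv=cv2.cvtColor(c["image"],cv2.COLOR_BGR2HSV).astype(int)
    H,S,Z=hsv[...,0],hsv[...,1],W[...,2]
    cx,cy,a=g
    for _ in range(4):
        dx,dy=W[...,0]-cx,W[...,1]-cy
        bx=dx*np.cos(a)+dy*np.sin(a); by=-dx*np.sin(a)+dy*np.cos(a)
        top=(Z>73)&(Z<87)&(abs(bx)<107)&(abs(by)<70)
        blue=top&(H>95)&(H<125)&(S>110)
        L=blue&(by>50)&(abs(bx)<85); Rr=blue&(by<-50)&(abs(bx)<85)
        pl=np.polyfit(bx[L],by[L],1); pr=np.polyfit(bx[Rr],by[Rr],1)
        a+= (pl[0]+pr[0])/2
        oy=(pl[1]+pr[1])/2
        # x extent: lip end and latch end
        mid=top&(abs(by)<50); hi=np.percentile(bx[mid&(bx>85)],98) 
        e=blue&(bx<-85); lo=np.median(bx[e])
        cx+=-oy*np.sin(a); cy+=oy*np.cos(a)
        print("a %.3f cx %.1f cy %.1f  slopes %.3f %.3f sep %.1f hi %.1f lo(blue -x strip: med) %.1f [%.1f %.1f] n %d"%(a,cx,cy,pl[0],pr[0],pl[1]-pr[1],hi,lo,bx[e].min(),bx[e].max(),L.sum()))
    return cx,cy,a
E
python3 - <<'E'
from h import *
import pickle
fitbox(pickle.load(open("c0.pkl","rb"))["top"],(547.8,186.5,-.19))
c=pickle.load(open("w1.pkl","rb"));fitbox(c,(547.8,186.5,-.19))
W=pts(c); hsv=cv2.cvtColor(c["image"],cv2.COLOR_BGR2HSV); H,S=hsv[...,0],hsv[...,1]
vv,uu=np.mgrid[:384,:512]
m=(uu>355)&(uu<395)&(vv>192)&(vv<232)&(H>30)&(H<70)&(S>90)&(W[...,2]>5)
print(cv2.minAreaRect(W[m][:,:2].astype(np.float32)),np.percentile(W[m][:,2],98), np.cov(W[m][:,:2].T))
m=(uu>235)&(uu<290)&(vv>80)&(vv<135)&(H>18)&(H<35)&(S>120)&(W[...,2]>15)
print("lemon x min/max",np.percentile(W[m],[1,99],axis=0).round())
E
```

```text
a -0.190 cx 547.5 cy 184.7  slopes 0.001 -0.000 sep 119.0 hi 99.4 lo(blue -x strip: med) -96.6 [-100.4 -86.2] n 112
a -0.190 cx 547.5 cy 184.7  slopes 0.001 -0.001 sep 119.0 hi 99.4 lo(blue -x strip: med) -96.6 [-100.4 -86.1] n 112
a -0.190 cx 547.5 cy 184.7  slopes 0.001 -0.001 sep 119.0 hi 99.4 lo(blue -x strip: med) -96.6 [-100.4 -86.1] n 112
a -0.190 cx 547.5 cy 184.7  slopes 0.001 -0.001 sep 119.0 hi 99.4 lo(blue -x strip: med) -96.6 [-100.4 -86.1] n 112
a -0.200 cx 547.8 cy 186.7  slopes -0.013 -0.008 sep 119.0 hi 98.8 lo(blue -x strip: med) -97.3 [-100.9 -85.0] n 263
a -0.200 cx 547.8 cy 186.7  slopes -0.002 0.002 sep 119.0 hi 98.8 lo(blue -x strip: med) -97.3 [-101.0 -85.2] n 264
a -0.200 cx 547.8 cy 186.7  slopes -0.002 0.002 sep 119.0 hi 98.8 lo(blue -x strip: med) -97.3 [-101.0 -85.2] n 264
a -0.200 cx 547.8 cy 186.7  slopes -0.002 0.002 sep 119.0 hi 98.8 lo(blue -x strip: med) -97.3 [-101.0 -85.2] n 264
((435.3979797363281, 3.8201904296875), (40.247413635253906, 44.74183654785156), 33.72297668457031) 47.95365671705307 [[126.87171696 -18.71429529]
 [-18.71429529 103.18487006]]
lemon x min/max [[570. 152.  45.]
 [616. 204.  64.]]
```

```bash
python3 - <<'E'
from h import *
R=down(np.radians(-90))
movep([435,2,110],R)
movel([435,2,3],max_speed=120)
clamp(); s=read_state(); print(s["time"],s["finger_gap"],s["gripper_force"],s["eef_pos"])
movel([435,2,150],max_speed=150)
print(read_state()["finger_gap"])
a=-.195; B=np.array([547.6,185.7]); p=B+np.array([[np.cos(a),-np.sin(a)],[np.sin(a),np.cos(a)]])@[-34,0]
R2=down(a-np.radians(40))
movep([*p,150],R2); 
movel([*p,20],max_speed=100,guard=15)
print(read_state()["eef_pos"],read_state()["finger_gap"],read_state()["time"])
open_gripper(); wait(.2)
movel([*p,170],max_speed=150)
c=camera("wrist"); cv2.imwrite("pics/w2.png",c["image"]); print(read_state()["time"],read_state()["ft_force"])
E
```

```text
4.5167 42.87512497470795 57.763816276565194 [435.27111174   1.94157371   3.67281275]
43.0128748976528
[514.54778866 192.452038    20.50621593] 42.719652720423035 7.9333
9.8333 [ 0.12397233  0.27221936 -0.99174799]
```

View pics/w2.png

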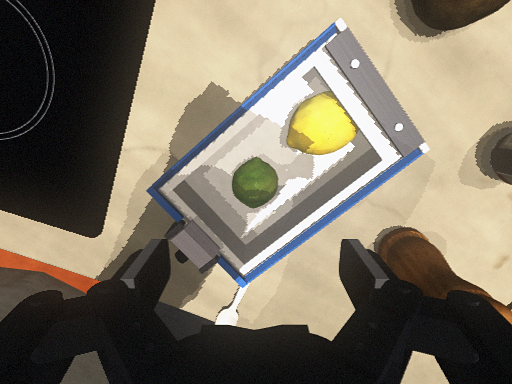

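The picture shows the lime (255,182) resting on the box floor beside the lemon (322,124). Next I'll view the cover from above with the wrist camera and refit the box from this view.

```bash
python3 - <<'E'
from h import *
import pickle
c=camera("wrist"); fitbox(c,(547.6,185.7,-.195))
movep([564,-218,180],down(-.09))
c=camera("wrist"); pickle.dump(c,open("w3.pkl","wb")); print(read_state()["time"],read_state()["qpos"].__repr__())
cv2.imwrite("pics/w3.png",c["image"])
W=pts(c); hsv=cv2.cvtColor(c["image"],cv2.COLOR_BGR2HSV); H,S,V=[hsv[...,i].astype(int) for i in range(3)]
X,Y,Z=W[...,0],W[...,1],W[...,2]; near=(abs(X-564)<120)&(abs(Y+218)<80)
for n,m in (("wood",near&(H>10)&(H<32)&(S>95)&(Z>5.5)&(Z<12)),("bar",near&(V<70)&(Z>24)&(Z<36)),("steel",near&(X>630)&(S<50)&(V>100)&(Z>1.5)&(Z<6))):
    k=m.astype(np.uint8); nl,lab,st,_=cv2.connectedComponentsWithStats(k); m=lab==1+np.argmax(st[1:,4]) if n!="steel" else m
    print(n,m.sum(),cv2.minAreaRect(W[m][:,:2].astype(np.float32)),np.median(W[m],axis=0).round(1),np.percentile(W[m],[1,99],axis=0).round(1).tolist())
E
```

```text
a -0.198 cx 547.9 cy 187.0  slopes -0.010 0.003 sep 118.7 hi 98.8 lo(blue -x strip: med) -97.3 [-101.1 -85.2] n 1025
a -0.198 cx 547.9 cy 187.0  slopes -0.006 0.007 sep 118.7 hi 98.8 lo(blue -x strip: med) -97.4 [-101.2 -85.2] n 1031
a -0.198 cx 547.9 cy 187.0  slopes -0.006 0.006 sep 118.7 hi 98.8 lo(blue -x strip: med) -97.3 [-101.2 -85.2] n 1031
a -0.198 cx 547.9 cy 187.0  slopes -0.006 0.006 sep 118.7 hi 98.8 lo(blue -x strip: med) -97.3 [-101.2 -85.2] n 1031
11.4583 array([ 0.09085395,  0.5617177 ,  0.25966206,  1.71675981, -0.17798806,
        0.88648936,  0.33646941])
wood 12820 ((564.4497680664062, -218.06936645507812), (106.1954116821289, 171.3180389404297), 84.89154815673828) [ 558.  -213.7    8.2] [[480.4, -272.7, 6.6], [647.8, -162.2, 9.9]]
bar 773 ((564.4930419921875, -216.55892944335938), (87.21065521240234, 10.697965621948242), 84.6295166015625) [ 564.8 -209.4   29.9] [[556.0, -255.9, 27.6], [572.6, -173.9, 31.6]]
steel 451 ((659.1868896484375, -242.21388244628906), (31.3208065032959, 116.91344451904297), 9.33618450164795) [ 656.8 -206.9    3.3] [[647.7, -297.0, 1.8], [682.1, -184.6, 5.0]]
```

View pics/w3.png

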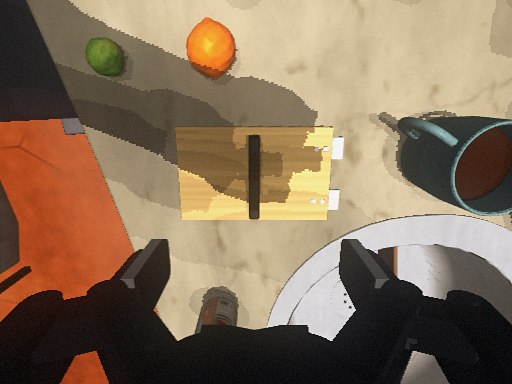

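The cover lies at (255,172), bar vertical at (254,177), tongues at (335,150) and (333,200). The fit puts its centre at (564.4, -218.1), yaw -0.089. Now grasp it by the bar, lift it clear of the mill and carry it over the box.

```bash
cat >> h.py <<'E'
def tilt(a,th):
    from scipy.spatial.transform import Rotation as Ro
    Rc=(Ro.from_euler('z',a)*Ro.from_euler('y',th)).as_matrix()   # cover orientation
    return Rc, Rc@np.column_stack([[0,1,0],[1,0,0],[0,0,-1.]])
BOX=np.array([547.5,186.5,0]); BA=-.197
def tcp_for_tip(tip,th,off,a=BA):
    """TCP pose putting the tongue-tip midpoint at tip (box frame); off = TCP in cover frame"""
    Rb,_=tilt(BA,0); Rc,Rt=tilt(a,th)
    return BOX+Rb@np.array(tip,float)+Rc@(np.array(off,float)-[98.5,0,0]), Rt
E
python3 - <<'E'
from h import *
import pickle
a=-.089; print(np.abs(tilt(a,0)[1]-down(a)).max())
movel([564.4,-217.8,60],frame=down(a))
movel([564.4,-217.8,11.3],max_speed=80,guard=10)
clamp(); s=read_state(); print(s["time"],s["finger_gap"],s["gripper_force"],s["eef_pos"])
movel([564.4,-217.8,240])
s=read_state(); print(s["ft_force"],s["eef_pos"],s["finger_gap"])
p,R=tcp_for_tip([74,0,160],0,[0,0,11.3])
for z in (100,120,100): 
    q,Rq=tcp_for_tip([74,0,72],.113,[0,0,11.3]); 
print(p,q,inverse_kinematics(q,Rq))
movel([p[0],p[1],240],frame=down(BA))
c=camera("wrist"); pickle.dump(c,open("w4.pkl","wb")); cv2.imwrite("pics/w4.png",c["image"]); print(read_state()["time"],read_state()["eef_pos"],read_state()["torque"])
E
```

```text
2.220446049250313e-16
13.8333 10.49805895142641 59.47383642196655 [ 564.5348069  -217.80767809   11.57521265]
[ 0.84146741 -0.31204386 -1.1759497 ] [ 564.09170997 -217.69977423  239.27172583] 10.190447726675526
[523.47387472 191.29534192 171.3       ] [525.33946769 190.92299073  94.33475945] [-0.54186384  0.65635428  0.18136481  1.80871696 -0.24368272  0.7944587
 -0.40869946]
18.45 [523.56184543 190.91391519 240.02107948] [-0.01764994  0.04357855 -0.0208306 ]
```

View pics/w4.png

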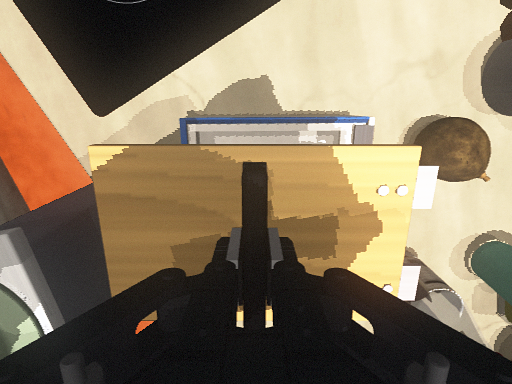

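The picture shows the cover held level, its far long edge at y≈145 px, the tongues at (428,187) and (410,283), and the box's blue rim beyond at (275,120). I'll measure the cover in the hand and the box rim from the same picture.

```bash
python3 - <<'E'
from h import *
import pickle
c=pickle.load(open("w4.pkl","rb")); W=pts(c)
hsv=cv2.cvtColor(c["image"],cv2.COLOR_BGR2HSV); H,S,V=[hsv[...,i].astype(int) for i in range(3)]
s=read_state(); R=np.array(s["tool_rot"]); P=np.array(s["eef_pos"])
Rc,_=tilt(BA,0)
L=(W-P)@Rc   # cover-aligned axes at TCP
vv,uu=np.mgrid[:384,:512]
m=(H>8)&(H<32)&(S>70)&(abs(L[...,2])<14)&(vv<230)
A=np.c_[L[m][:,:2],np.ones(m.sum())]; co=np.linalg.lstsq(A,L[m][:,2],rcond=None)[0]
print("plane slope x,y, z at TCP axis",co,"(expect 0,0,%.1f)"%(8-11.5))
# far edge: per column min row
e=[];
for u in range(110,400,4):
    r=np.where(m[:,u])[0]; 
    if len(r): e.append(L[r[0],u])
e=np.array(e); print("far edge slope,y:",np.polyfit(e[:,0],e[:,1],1),"expect 0, 53.5")
e=[]
for v in range(160,228,3):
    r=np.where(m[v])[0]; e.append([L[v,r[-1]],L[v,r[0]]])
e=np.array(e); print("+x edge",np.median(e[:,0,0]),np.polyfit(e[:,0,1],e[:,0,0],1),"-x edge",np.median(e[:,1,0]))
st=(uu>412)&(S<60)&(V>120)&(abs(L[...,2]+8)<8); print("tongue1 tip x",np.percentile(L[st][:,0],[50,97]),"y range",np.percentile(L[st&(vv<215)][:,1],[2,98]))
# box far rim line
b=(vv<135)&(H>95)&(H<125)&(S>110)&(abs(W[...,2]-80)<8)
Lb=(W-BOX)@Rc; print("blue +y strip in box frame",np.polyfit(Lb[b][:,0],Lb[b][:,1],1),np.median(Lb[b][:,2]),"expect 59.5")
print(np.percentile(Lb[b][:,0],[1,99]))
E
```

```text
plane slope x,y, z at TCP axis [ 4.77293398e-05 -4.69539512e-03 -3.25927688e+00] (expect 0,0,-3.5)
far edge slope,y: [-1.44388738e-03  5.30316310e+01] expect 0, 53.5
+x edge 84.74512041545167 [-9.33612493e-04  8.48253005e+01] -x edge -84.2800648691212
tongue1 tip x [94.41826212 98.76580942] y range [17.80818321 41.22286974]
blue +y strip in box frame [2.25265657e-02 5.92806744e+01] 79.94379360699814 expect 59.5
[-99.9696487   91.34357413]
```

The cover sits square in the grip. Next I tilt it tongues-down, touch the ledge just inside the lip, and slide under.

```bash
sed -i 's/BA=-.197/BA=-.195/' h.py; python3 - <<'E'
from h import *
off=[0,0,11.5]; th=.115
def rep(t):
    s=read_state(); Rb,_=tilt(BA,0); Rt=np.array(s["tool_rot"]); Rc=Rt@np.column_stack([[0,1,0],[1,0,0],[0,0,-1.]])
    O=np.array(s["eef_pos"])-Rc@off; tip=(O+Rc@[98.5,0,0]-BOX)@Rb
    print(t,"t %.1f"%s["time"],"tip",tip.round(2),"F",(np.array(s["ft_force"])@Rb).round(1),"gap %.1f"%s["finger_gap"]); return tip
p,R=tcp_for_tip([74,0,125],th,off); movel(p,frame=R); rep("hover")
p,R=tcp_for_tip([74,0,85],th,off); movel(p,max_speed=100); rep("low")
p,R=tcp_for_tip([74,0,69],th,off); g=movel(p,max_speed=20,guard=4); t=rep(f"touch {g}")
E
```

```text
hover t 19.2 tip [7.4290e+01 1.2000e-01 1.2568e+02] F [-0.6  1.  -1.1] gap 10.4
low t 19.8 tip [74.18  0.14 85.45] F [-1.2  2.  -1.6] gap 10.5
touch True t 20.4 tip [ 7.390e+01 -2.000e-02  7.178e+01] F [-1.2 -0.4  8.4] gap 10.6
```

```bash
cat >> h.py <<'E'
off=[0,0,11.5]
def rep(t):
    s=read_state(); Rb,_=tilt(BA,0); Rt=np.array(s["tool_rot"]); Rc=Rt@np.column_stack([[0,1,0],[1,0,0],[0,0,-1.]])
    O=np.array(s["eef_pos"])-Rc@off; tip=(O+Rc@[98.5,0,0]-BOX)@Rb
    print(t,"t %.1f"%s["time"],"tip",tip.round(2),"F",(np.array(s["ft_force"])@Rb).round(1),"gap %.1f"%s["finger_gap"]); return tip
E
python3 - <<'E'
from h import *
th=.115
p,R=tcp_for_tip([74,0,72.2],th,off); movel(p,max_speed=20); rep("raise")
p,R=tcp_for_tip([96,0,72.0],th,off); g=movel(p,max_speed=25,guard=7); t=rep(f"slide {g}")
E
```

```text
raise t 20.7 tip [ 7.400e+01 -5.000e-02  7.193e+01] F [ 0.5  0.  -0.7] gap 10.5
slide True t 21.3 tip [91.04 -0.31 71.32] F [-1.5  0.9  1. ] gap 10.6
```

```bash
python3 - <<'E'
from h import *
for th in (.085,.06,.04,.02,0):
    p,R=tcp_for_tip([91.3,0,72.0],th,off); g=movel(p,frame=R,max_speed=15,guard=30); rep(f"th {th} {g}")
    print(np.array(read_state()["torque"]).round(2))
    if g: break
E
```

```text
th 0.085 False t 21.6 tip [9.134e+01 8.000e-02 7.207e+01] F [-1.5 -0.7 -2.3] gap 10.3
[-0.02  0.02  0.02]
th 0.06 False t 22.0 tip [91.61  0.   72.14] F [ 0.8 -0.8 -0.5] gap 10.4
[-0.05 -0.32  0.06]
th 0.04 False t 22.2 tip [91.52 -0.   72.  ] F [ 1.8  0.5 -3.8] gap 10.4
[-0.13 -0.74  0.09]
th 0.02 False t 22.5 tip [9.137e+01 4.000e-02 7.198e+01] F [ 2.9 -1.4 -2.7] gap 10.5
[-0.15 -0.73  0.05]
th 0 False t 22.8 tip [ 9.116e+01 -3.000e-02  7.204e+01] F [ 1.4 -1.5  1.8] gap 10.5
[-0.11 -0.05 -0.03]
```

Torque built up and then vanished, which suggests the latch snapped. Release, back away and look.

```bash
python3 - <<'E'
from h import *
import pickle
open_gripper(); wait(.2); rep("open")
p=np.array(read_state()["eef_pos"]); movel(p+[0,0,110],max_speed=120)
c=camera("wrist"); pickle.dump(c,open("w5.pkl","wb"));cv2.imwrite("pics/w5.png",c["image"]); 
W=pts(c); Rb,_=tilt(BA,0); L=(W-BOX)@Rb
hsv=cv2.cvtColor(c["image"],cv2.COLOR_BGR2HSV); H,S,V=[hsv[...,i].astype(int) for i in range(3)]
m=(H>8)&(H<32)&(S>70)&(abs(L[...,0])<100)&(abs(L[...,1])<58)&(L[...,2]>60)&(L[...,2]<110)
A=np.c_[L[m][:,:2],np.ones(m.sum())]; print("plane",np.linalg.lstsq(A,L[m][:,2],rcond=None)[0],np.percentile(L[m],[1,50,99],axis=0).round(1).tolist())
b=(H>95)&(H<125)&(S>110)&(abs(L[...,0])<105)&(abs(L[...,1])<66)&(L[...,2]>70); print("rim z",np.median(L[b][:,2]))
print(read_state()["time"])
E
```

```text
open t 23.7 tip [ 9.133e+01 -1.000e-02  7.201e+01] F [ 0.1 -0.3 -0.3] gap 85.1
plane [ 1.82881403e-04 -8.40500757e-03  8.14407113e+01] [[-89.9, -51.7, 75.9], [-6.6, 4.9, 80.2], [77.1, 52.6, 102.6]]
rim z 79.54633384804617
24.8417
```

View pics/w5.png

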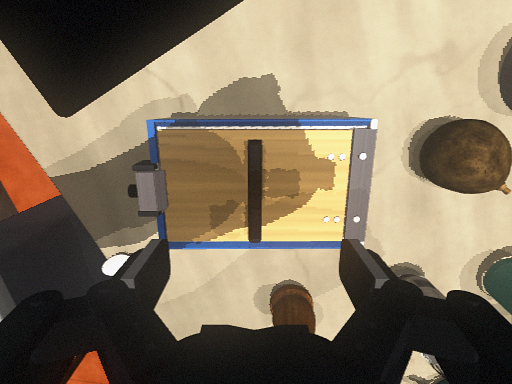

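The cover is level with the rim (cover top 80.2 mm, rim 79.5 mm, x-slope 0.0002). Its tongues are under the lip (360,190) and the latch nose lies over its edge at (163,190). The robot is clear, so I'm handing in.

```bash
python3 -c "
from h import *
print(finish_job())"
```

```text
the job is handed in; nothing more can be done
None
```

The lime is in the garnish box beside the lemon, and the cover is latched and level in the rim; I handed the job in at about 25 s of the 70 s allowed.

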